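# Set the hallway heating wheel and confirm

### The job

On the white heating controller, roll the knurled wheel with a fingertip until its white index line clicks in at the very top, level between the two pointer posts, then press the wide key on the same unit fully down and let it come back up. Do it by touch only: do not pick up, tip or shove the controller, and leave the flask, the gourd cup, and the tray with the car key where they are.

Things in the scene. Friction and masses are not known exactly. Their poses are not given: they have to be found in the camera images.
- controller: White plastic heating controller standing loose on four rubber feet, 0.9 kg in all; case 150 mm (own x) by 110 mm (own y), top face 50 mm above the table. Origin: centre of the underside, z up. The key lies on the -x half of its top, the wheel on the +x half.
- wheel_axle (a point): Centre of the knurled wheel, on its axle: 25 mm to +x of the controller's origin, 46 mm above the table; the axle lies along the controller's y. Grey wheel, radius 36 mm (top 82 mm above the table), 30 mm wide, dark knurling and one white line across the rim. Beside each end face, 20 to 26 mm from mid-plane, at the axle's x, stands a pointer post 10 mm long (x), tip 73 mm above the table.
- wheel (a joint): Wheel angle, rad. 0: white line at the very top. Positive: top of the rim rolled to the controller's +x, away from the key. Detent every 0.524 rad (18.8 mm of rim), 0 included; let go, it springs to the nearest. About 2 N along the rim pushes it over; a finger pressing the rim with 4 to 8 N carries it. Starts one or two clicks positive: roll the top towards the key. Stops at -1.75, 1.75.
- wheel_mark (a point): The white index line: its middle, on the rim, 37 mm from the axle; it turns with the wheel.
- set_key (a joint): Travel of the key, m: 0 up, 0.005 fully down. Sprung: 1.5 N starts it, 4.5 N holds it fully down; it returns by itself.
- key_top (a point): Centre of the top face of the grey key, 52 mm to -x of the controller's origin, 58 mm above the table when up; the key is 24 mm (controller x) by 60 mm (y) and moves straight down.
- flask: Steel flask with black stopper, upright, loose: radius 36 mm, 205 mm high. Origin: centre of the underside. Leave alone.
- gourd: Dark gourd cup, upright, loose: radius 40 mm, 85 mm high, with a thin metal straw reaching 140 mm high. Origin: centre of the underside. Leave alone.
- tray: Low wooden tray, loose, 100 mm by 170 mm, 18 mm high. Origin: centre of the underside. Leave alone.
- key_fob: Black car key lying in the tray, 34 mm by 60 mm by 14 mm. Origin: centre of its underside. Leave alone.
Mind the look-alikes: they are no part of the job. What is shaped like the controller but red or yellow is not meant.

How it is judged (in metres and radians):
On the way, in this order (a step that is already met when the one before it is completed fails the run):
1. the wheel rests in the detent with its line at the top (within 0.12 rad) (value of joint wheel between -0.12 and 0.12 rad and value of joint set_key below 0.002 m), for 0.3 s.
2. the key is pressed down (at least 4 of its 5 mm) with the wheel still at the top mark (value of joint set_key above 0.004 m and value of joint wheel between -0.12 and 0.12 rad), for 0.1 s.
At the end, for the whole second after the job is handed in: The wheel rests in its detent with the white line at the top (within 0.12 rad), the key is up again (within 1 mm), the controller stands flat within 30 mm of where it was, and flask, gourd, tray and car key are upright and within 30 mm of where they were (value of joint wheel between -0.12 and 0.12 rad and value of joint set_key below 0.001 m and distance of each of controller, flask, gourd, tray, key_fob from where it was at the start of the episode below 0.03 m and angle between controller's own z axis and vertical below 0.05 rad and linear speed of controller below 0.01 m/s and angle between each of flask, gourd, key_fob's own z axis and vertical below 0.1 rad); the robot touches nothing.
It fails at once if the controller is lifted (12 mm), tipped (0.2 rad) or shoved (40 mm) (height (world z) of controller above 0.012 m or angle between controller's own z axis and vertical above 0.2 rad or distance of controller from where it was at the start of the episode above 0.04 m).
It fails at once if a bystander is lifted, tipped or moved by more than 30 mm (distance of any of flask, gourd, tray, key_fob from where it was at the start of the episode above 0.03 m or angle between any of flask, gourd, tray, key_fob's own z axis and vertical above 0.3 rad).
It also fails if it takes over 58 s, if anything falls off the work surface, if the arm or the gripper's body presses on something with over 40 N, if the wrist force passes 120 N, or if a joint passes its speed limit or range.

### The arm

A 6-joint arm with a two-finger parallel gripper is mounted at the origin on the work surface. World frame = base frame: x ahead of the robot, y to its left, z up, the work surface at z = 0. Lengths are in mm, angles in rad, forces in N, time in s.
With the tool pointing down it reaches from about 275 to 750 mm from the base axis. Payload 10.2 kg.
Tool frame: the origin (TCP) lies at the very end of the fingers, on their centre line; the grasp point (between the pads) lies 19 mm behind it; x points along the fingers, y is the direction in which the jaws open and shut, and the axes are right-handed (so a half turn about x gives the same grasp; the last joint's range is limited). The gripper opens to 85 mm and grips with 20 to 120 N. Pads are 22 mm wide; open, the fingers measure 114 mm over their backs; the gripper's body (76 mm by 85 mm) begins 54 mm behind the grasp point. The pads swing forward as they close: fully open they stand 13 mm farther back than shut.
Start: joints at [0.916, 0.313, 1.498, -0, 1.331, -0.223], TCP at [219.729, 476.813, 231.294] pointing down, gripper open.
Joint ranges: [-2.94, 2.94], [-0.97, 2.17], [0.19, 2.56], [-1.23, 4.37], [0.02, 3.11], [-2.88, 2.88]. Speed limits (rad/s): [2.39, 2.39, 3.01, 3.14, 3.14, 3.14].

### API

Orientations are given as a unit quaternion [w, x, y, z].
In Python, from rig import ctrl, viewer, finish_job gives the robot as it stands.
- The arm moves only by the tool carry_out, never from a script. Its argument "targets" is a list of rows, each an object of numbers: "x", "y", "z": the shift along the world's x, y, z in m; "ax", "ay", "az": the turn, a rotation vector about the world's x, y, z in rad; "hand": the opening, from -1 (shut) to 1 (fully open). A call has 1 to 5 rows; each row is the pose to reach, as a shift and turn from the pose commanded when the call began; what a row does not reach only later rows make up. A row lasts 1/8 s, in which the tool goes at most 62.5 mm and 10.7 degrees, less where a joint would pass 70% of its speed; a pose out of reach is approached as far as the arm can. A call with a gripper value outside its range is refused whole. The fingers move at their own pace and stop on an object; "grip_force" is the grip in N (left out, the last holds). Time passes only in rows, so rows that repeat a pose let the fingers close. It gives the time, the measured TCP pose, the force and the opening at its end, in the units of the state.
- ctrl.sense(): the state, without advancing time (a new reading comes with each control period).
- viewer.capture(name): name is "scene" or "top" or "wrist"; returns the picture (384x512x3 uint8, blue, green, red); there is no depth.
- viewer.camera_info(name): a dict with "fx", "fy", "cx", "cy" (pixels), "R" (3x3) and "t" (3): a world point X has camera coordinates R X + t. Camera axes: x right, y down, z forward; pixel columns grow to the right and rows downward; lengths in mm; the calibration is good to about 2 mm. The wrist camera is an equidistant fisheye: a pixel r from the principal point sees the ray r / f radians off the axis. A picture is of the moment at which its call begins: read the wrist's pose just before it. camera_info takes no time and is no camera call; for the wrist camera it gives the pose at the moment of the call.
- finish_job(): hands the job in, once; it reports no verdict.
The state is a dict: "time_s": time; "joints": joint angles; "dq": joint speeds; "tau": joint torques, N m; "eef_pos": TCP position; "ee_rot": TCP orientation; "force": force on the tool from outside, world axes, zero at the start; "wrist_torque": the same for the moment, N m; "grip_width": opening from 0.0 (shut) to 1.0 (fully open).
Only numpy, scipy, OpenCV 4.12 (cv2) and the standard library are available. Lean on these libraries where they do the work, as an engineer would, in place of code of your own. Each camera call takes 0.05 s, during which the arm holds its last target. There are 200 camera calls.

## Working session

There is one attempt and no reset: what is moved stays moved. The work goes in short steps, Python scripts to look and compute and a tool call to move; the robot and the scene stay as the last step left them, time stands still between calls to the robot, and variables do not carry over. Pictures are saved under pics/ and viewed, about 8 in all and at most 12, crops included, and the job is handed in when it is done.

Besides the shell and the picture viewer there is one more tool, called after ">>>" as name(argument=value, ...) on one line, values as JSON. carry_out: Moves the arm, as the interface text tells. Its arguments: {"type":"object","properties":{"targets":{"type":"array"},"grip_force":{"type":"number"}},"required":["targets"]}

```bash
mkdir -p pics; python3 - <<'E'
from rig import ctrl, viewer
import cv2,numpy as np
s=ctrl.sense();print(s)
for n in("scene","top"):
    cv2.imwrite(f"pics/{n}0.png",viewer.capture(n)); c=viewer.camera_info(n);print(n,c)
E
```

```text
{'time_s': 0.0, 'joints': array([ 9.15596743e-01,  3.13507511e-01,  1.49843579e+00,  2.33007275e-05,
        1.33101194e+00, -2.23363542e-01]), 'dq': array([5.41787521e-04, 1.18674261e-04, 7.82103691e-05, 6.79325753e-04,
       5.30011658e-04, 8.84372147e-04]), 'tau': array([ 3.07410583e-04, -4.12269080e+01, -2.59745032e+01, -1.93759711e-04,
        4.12012450e-03, -3.30026865e-05]), 'eef_pos': array([219.56096824, 476.60119237, 230.70614159]), 'ee_rot': array([ 0.69047515,  0.15106282,  0.69089939, -0.15192803]), 'force': array([-0.07332871, -0.33688677, -0.22635242]), 'wrist_torque': array([ 0.00669809, -0.03625891, -0.00266349]), 'grip_width': 0.9992158790472744}
scene {'fx': 422.9955480641858, 'fy': 422.9955480641858, 'cx': 258.87501540417986, 'cy': 189.15032149398746, 'R': array([[-0.80840039,  0.58862621,  0.00282687],
       [ 0.29705937,  0.41210844, -0.86134915],
       [-0.50817766, -0.69547524, -0.50800556]]), 't': array([ 517.0937172 , -100.40771171, 1569.39928811])}
top {'fx': 439.36634902908975, 'fy': 439.36634902908975, 'cx': 253.54759247828724, 'cy': 194.0269861794109, 'R': array([[-9.80242752e-04, -9.99998969e-01, -1.04899797e-03],
       [-9.84701857e-01,  1.14802953e-03, -1.74243894e-01],
       [ 1.74244919e-01,  8.62148931e-04, -9.84701968e-01]]), 't': array([   7.30693646,  609.51742783, 1183.49984481])}
```

View pics/scene0.png

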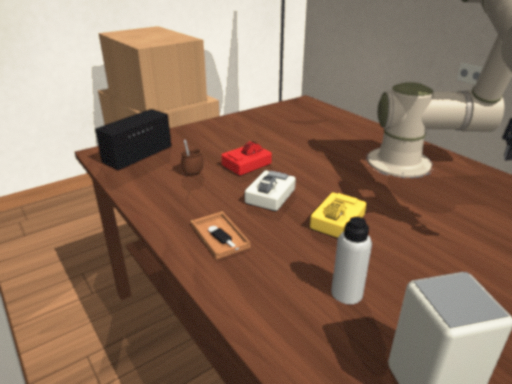

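View pics/top0.png

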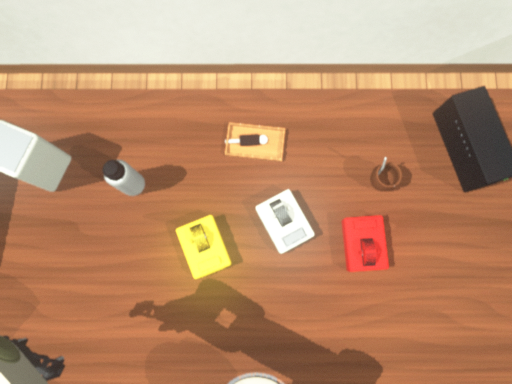

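The scene view shows the white controller at about (270,189), between the red and yellow look-alikes. In the top view it is at about (285,221), with the key at the lower right (295,237) and the wheel at the upper left (281,208).

```bash
cat > h.py <<'E'
from rig import ctrl, viewer
import cv2,numpy as np
def ray(c,p,fish=False):
    d=np.array([(p[0]-c['cx'])/c['fx'],(p[1]-c['cy'])/c['fy']])
    if fish:
        r=np.linalg.norm(d); v=np.r_[d/r*np.sin(r),np.cos(r)] if r>1e-9 else np.array([0,0,1.])
    else: v=np.r_[d,1]; v/=np.linalg.norm(v)
    R=np.array(c['R']); return -R.T@np.array(c['t']),R.T@v
def onz(c,p,z,fish=False):
    o,d=ray(c,p,fish); return o+d*(z-o[2])/d[2]
def tri(a,b):
    (o1,d1),(o2,d2)=a,b
    k=np.linalg.lstsq(np.c_[d1,-d2],o2-o1,rcond=None)[0]
    p,q=o1+k[0]*d1,o2+k[1]*d2; return (p+q)/2,np.linalg.norm(p-q)
def proj(c,X):
    x=np.array(c['R'])@X+np.array(c['t']); return c['fx']*x[0]/x[2]+c['cx'],c['fy']*x[1]/x[2]+c['cy']
E
python3 - <<'E'
from h import *
res={}
for n,(x0,y0,x1,y1) in dict(scene=(235,160,307,220),top=(245,178,325,262)).items():
    im=cv2.imread(f"pics/{n}0.png"); cr=im[y0:y1,x0:x1]; hsv=cv2.cvtColor(cr,cv2.COLOR_BGR2HSV)
    m=((hsv[...,1]<70)&(hsv[...,2]>110)).astype(np.uint8)
    cs,_=cv2.findContours(m,0,1); k=max(cs,key=cv2.contourArea)
    r=cv2.minAreaRect(k); b=cv2.boxPoints(r)+[x0,y0]; c=viewer.camera_info(n)
    print(n,cv2.contourArea(k),b.round(1).tolist())
    for p in b: print(onz(c,p,50).round(0))
    ce=b.mean(0); print('c',onz(c,ce,50).round(1)); res[n]=cr
print(tri(*[ray(viewer.camera_info(n),p) for n,p in(("scene",(270,188)),("top",(285,221)))]))
a=cv2.resize(res['scene'],(395,330),interpolation=2); b=cv2.resize(res['top'],(395,415),interpolation=2)
o=np.zeros((415,790,3),np.uint8);o[:330,:395]=a;o[:,395:]=b;cv2.imwrite("pics/c1.png",o)
E
```

```text
scene 1392.0 [[242.0, 202.0], [251.3, 164.8], [296.9, 176.2], [287.6, 213.4]]
[669. -43.  50.]
[ 511. -221.   50.]
[437. -69.  50.]
[599.  81.  50.]
c [559.3 -55.3  50. ]
top 2177.5 [[253.2, 206.5], [289.4, 186.8], [316.0, 235.5], [279.8, 255.3]]
[574.   8.  50.]
[631. -95.  50.]
[ 493. -167.   50.]
[439. -66.  50.]
c [533.4 -80.   50. ]
(array([535.73749678, -82.55100241,  32.85718845]), np.float64(0.6450097830727687))
```

View pics/c1.png

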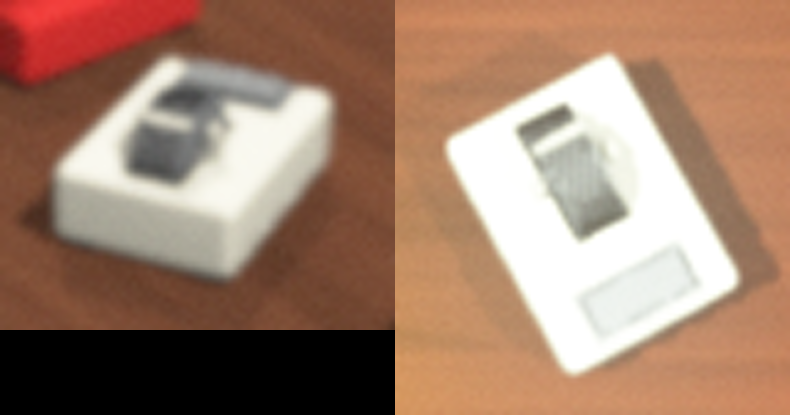

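```bash
python3 - <<'E'
from h import *
from scipy.spatial.transform import Rotation as Ro
s=ctrl.sense();R=Ro.from_quat(s['ee_rot'],scalar_first=True).as_matrix();print(R.round(3))
w=viewer.camera_info('wrist');print(w, 'cam pos',-np.array(w['R']).T@w['t'])
sc,tp=viewer.camera_info('scene'),viewer.camera_info('top')
# crop->full
S=lambda u,v:(u/(395/72)+235,v/5.5+160); T=lambda u,v:((u-395)/4.9375+245,v/(415/84)+178)
print('line',tri(ray(sc,S(170,120)),ray(tp,T(560,140))))
cor=[onz(tp,T(*p),50) for p in((450,148),(612,57),(738,280),(570,375))]
print(np.round(cor,0)); print('ctr',np.mean(cor,0))
for a,b in((3,0),(2,1)): d=cor[b]-cor[a];print(np.degrees(np.arctan2(d[1],d[0])),np.linalg.norm(d))
print('key',onz(tp,T(640,292),58), tri(ray(sc,S(236,82)),ray(tp,T(640,292))))
for n,p,z in(('flask',(113,170),205),('gourd',(386,176),60)):print(n,onz(tp,p,z))
E
```

```text
[[-0.001  0.419  0.908]
 [-0.001  0.908 -0.419]
 [-1.    -0.001 -0.   ]]
{'fx': 297.3186396354542, 'fy': 297.3186396354542, 'cx': 251.57522510956866, 'cy': 188.59793163067368, 'R': array([[ 4.19556623e-01,  9.07728933e-01, -6.51270515e-04],
       [ 8.75127458e-01, -4.04297300e-01,  2.65886489e-01],
       [ 2.41089552e-01, -1.12124382e-01, -9.64004124e-01]]), 't': array([-525.11482907,  -33.81078516,  378.37432022])} cam pos [158.68205528 505.41730131 373.4022442 ]
line (array([570.14772635, -60.95131432,  76.93998471]), np.float64(2.126788331785722))
[[ 570.   -1.   50.]
 [ 623.  -93.   50.]
 [ 495. -162.   50.]
 [ 442.  -67.   50.]]
ctr [532.76385321 -80.96205491  50.        ]
27.54041014432545 144.3555032193605
28.382222061789278 145.07622515347458
key [ 487.99289912 -106.46900017   58.        ] (array([ 487.43956353, -106.02556176,   54.48203885]), np.float64(2.239928275764493))
flask [643.89050999 356.46160808 205.        ]
gourd [ 659.56843303 -366.92314799   60.        ]
```

>>> carry_out(targets=[{"x": 0.03, "y": -0.048, "z": 0, "az": 0.1, "hand": -1}, {"x": 0.06, "y": -0.095, "z": 0, "az": 0.2, "hand": -1}, {"x": 0.088, "y": -0.14, "z": 0, "az": 0.3, "hand": -1}, {"x": 0.116, "y": -0.185, "z": 0, "az": 0.4, "hand": -1}, {"x": 0.144, "y": -0.23, "z": 0, "az": 0.5, "hand": -1}], grip_force=30)

```text
invalid input at $.targets[0]: expected keys x, y, z, ax, ay, az, hand
```

>>> carry_out(targets=[{"x": 0.03, "y": -0.047, "z": 0, "az": 0.1, "hand": -1}, {"x": 0.06, "y": -0.094, "z": 0, "az": 0.2, "hand": -1}, {"x": 0.09, "y": -0.141, "z": 0, "az": 0.3, "hand": -1}, {"x": 0.12, "y": -0.188, "z": -0.02, "az": 0.42, "hand": -1}, {"x": 0.145, "y": -0.23, "z": -0.04, "az": 0.42, "hand": -1}])

```text
invalid input at $.targets[0]: expected keys x, y, z, ax, ay, az, hand
```

>>> carry_out(targets=[{"x": 0.027, "y": -0.04, "z": -0.02, "hand": -1}, {"x": 0.055, "y": -0.08, "z": -0.04, "hand": -1}, {"x": 0.055, "y": -0.08, "z": -0.04, "hand": -1}])

```text
invalid input at $.targets[0]: expected keys x, y, z, ax, ay, az, hand
```

```bash
python3 - <<'E'
from h import *
from scipy.spatial.transform import Rotation as Ro
s=ctrl.sense();print(s['time_s'],s['eef_pos'],s['joints'],s['force'],Ro.from_quat(s['ee_rot'],scalar_first=True).as_matrix().round(3).tolist(),s['grip_width'])
w=viewer.camera_info('wrist');im=viewer.capture('wrist');cv2.imwrite('pics/w1r.png',im)
cv2.imwrite('pics/w1.png',cv2.resize(im,(768,576),interpolation=2))
import pickle;pickle.dump(w,open('w1.pkl','wb'))
ex=np.array([.883,.469,0]);ey=np.array([-.469,.883,0]);O=np.array([532.8,-81,0])
def pf(X):
    v=w['R']@X+w['t'];th=np.arctan2(np.hypot(v[0],v[1]),v[2]);d=v[:2]/np.hypot(*v[:2])*th;return (d*w['fx']+[w['cx'],w['cy']])*1.5
for n,(a,b,z) in dict(key=(-52,0,58),wtop=(25,0,82),post1=(25,23,73),post2=(25,-23,73)).items():print(n,pf(O+a*ex+b*ey+[0,0,z]).round(0))
print('tcp',pf(s['eef_pos']).round(0))
E
```

```text
0.1 [219.58574794 476.63541071 230.80719235] [ 9.15601928e-01  3.13385112e-01  1.49833369e+00  1.74461762e-05
  1.33098522e+00 -2.23398588e-01] [ 0.05643267 -0.05666803  0.2927848 ] [[-0.001, 0.419, 0.908], [-0.001, 0.908, -0.419], [-1.0, -0.001, -0.0]] 0.9973449466752851
key [ 94. 589.]
wtop [133. 628.]
post1 [139. 620.]
post2 [131. 628.]
tcp [376. 360.]
```

View pics/w1.png

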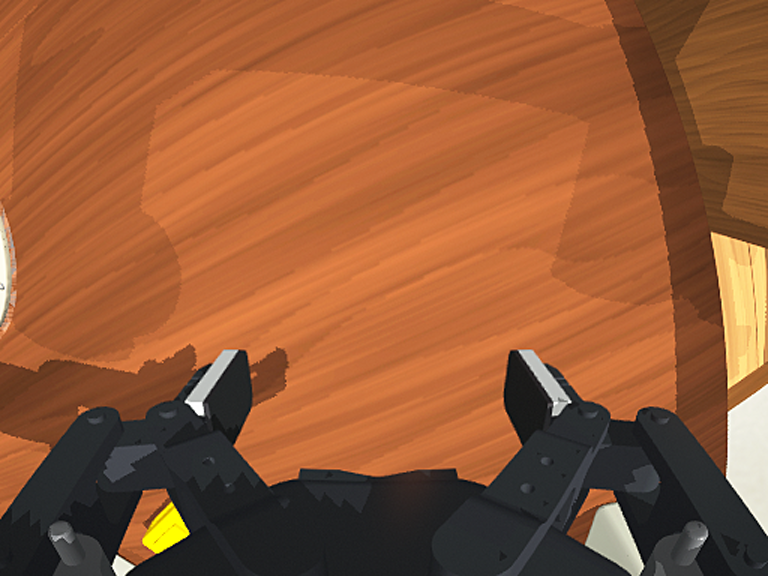

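The moves were refused because every key must be given, so this picture still shows the start pose. The fingers enter from the bottom and the TCP projects to (376,360). I'll resend the moves.

>>> carry_out(targets=[{"x": 0.03, "y": -0.048, "z": 0, "ax": 0, "ay": 0, "az": 0.1, "hand": -1}, {"x": 0.06, "y": -0.095, "z": 0, "ax": 0, "ay": 0, "az": 0.2, "hand": -1}, {"x": 0.088, "y": -0.14, "z": 0, "ax": 0, "ay": 0, "az": 0.3, "hand": -1}, {"x": 0.116, "y": -0.185, "z": 0, "ax": 0, "ay": 0, "az": 0.4, "hand": -1}, {"x": 0.144, "y": -0.23, "z": 0, "ax": 0, "ay": 0, "az": 0.5, "hand": -1}], grip_force=30)

```text
time_s: 0.78
eef_pos: [364.3, 245.3, 231.2]
ee_rot: [0.707, -0.025, 0.707, 0.025]
force: [0.6, 0.1, 0.2]
grip_width: -0.0
```

>>> carry_out(targets=[{"x": 0.03, "y": -0.047, "z": 0, "ax": 0, "ay": 0, "az": 0.1, "hand": -1}, {"x": 0.06, "y": -0.094, "z": 0, "ax": 0, "ay": 0, "az": 0.2, "hand": -1}, {"x": 0.09, "y": -0.141, "z": 0, "ax": 0, "ay": 0, "az": 0.3, "hand": -1}, {"x": 0.12, "y": -0.188, "z": -0.02, "ax": 0, "ay": 0, "az": 0.42, "hand": -1}, {"x": 0.145, "y": -0.23, "z": -0.04, "ax": 0, "ay": 0, "az": 0.42, "hand": -1}])

```text
time_s: 1.4
eef_pos: [509.5, 14.9, 190.6]
ee_rot: [0.686, -0.171, 0.686, 0.171]
force: [0.3, 0.6, -0.6]
grip_width: -0.003
```

>>> carry_out(targets=[{"x": 0.027, "y": -0.04, "z": -0.02, "ax": 0, "ay": 0, "az": 0, "hand": -1}, {"x": 0.055, "y": -0.08, "z": -0.04, "ax": 0, "ay": 0, "az": 0, "hand": -1}, {"x": 0.055, "y": -0.08, "z": -0.04, "ax": 0, "ay": 0, "az": 0, "hand": -1}, {"x": 0.055, "y": -0.08, "z": -0.04, "ax": 0, "ay": 0, "az": 0, "hand": -1}])

```text
time_s: 1.9
eef_pos: [563.4, -62.7, 151.3]
ee_rot: [0.686, -0.171, 0.686, 0.171]
force: [-0.2, -1.4, 0.6]
grip_width: 0.001
```

```bash
cat > look.py <<'E'
from h import *
import sys,pickle
from scipy.spatial.transform import Rotation as Ro
k=sys.argv[1]
s=ctrl.sense();print(s['time_s'],s['eef_pos'],s['joints'].round(2),s['force'],Ro.from_quat(s['ee_rot'],scalar_first=True).as_matrix().round(3).tolist(),s['grip_width'])
w=viewer.camera_info('wrist');im=viewer.capture('wrist');cv2.imwrite(f'pics/{k}r.png',im)
cv2.imwrite(f'pics/{k}.png',cv2.resize(im,(768,576),interpolation=2))
pickle.dump(w,open(f'{k}.pkl','wb'))
ex=np.array([.883,.469,0]);ey=np.array([-.469,.883,0]);O=np.array([532.8,-81,0])
def pf(X):
    v=w['R']@X+w['t'];th=np.arctan2(np.hypot(v[0],v[1]),v[2]);d=v[:2]/np.hypot(*v[:2])*th;return (d*w['fx']+[w['cx'],w['cy']])*1.5
for n,(a,b,z) in dict(key=(-52,0,58),wtop=(25,0,82),line30=(43.5,0,78),post1=(25,23,73),post2=(25,-23,73),c1=(-75,55,50),c2=(-75,-55,50)).items():print(n,pf(O+a*ex+b*ey+[0,0,z]).round(0))
print('tcp',pf(s['eef_pos']).round(0))
E
python3 look.py w2
```

```text
1.9 [563.42856903 -62.70449737 151.31722183] [-0.32  0.48  1.48  0.    1.19 -2.38] [-0.18922232 -1.42881455  0.64950399] [[-0.0, -0.469, 0.883], [0.0, 0.883, 0.469], [-1.0, 0.001, -0.0]] 0.001482635849630018
key [373. 124.]
wtop [373. 279.]
line30 [373. 311.]
post1 [418. 274.]
post2 [328. 274.]
c1 [474.  87.]
c2 [273.  87.]
tcp [377. 359.]
```

View pics/w2.png

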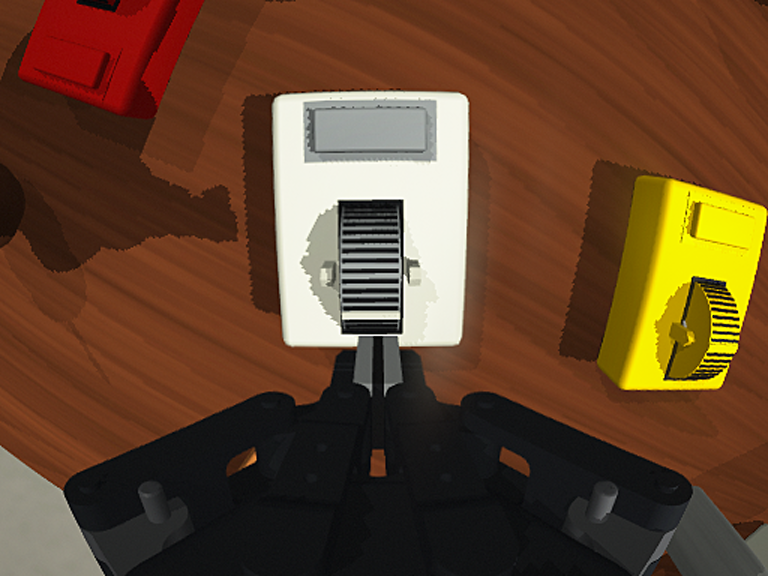

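The wrist view shows the white unit with its key at (370,130), the posts at (330,271) and (414,270), and the white line at (371,315). The line is one click positive, and all of this agrees with my projections to within about 2 mm. I'll descend onto the rim 10 mm beyond the axle.

>>> carry_out(targets=[{"x": 0.001, "y": -0.002, "z": -0.03, "ax": 0, "ay": 0, "az": 0, "hand": -1}, {"x": 0.001, "y": -0.002, "z": -0.055, "ax": 0, "ay": 0, "az": 0, "hand": -1}, {"x": 0.001, "y": -0.002, "z": -0.065, "ax": 0, "ay": 0, "az": 0, "hand": -1}, {"x": 0.001, "y": -0.002, "z": -0.065, "ax": 0, "ay": 0, "az": 0, "hand": -1}])

```text
time_s: 2.45
eef_pos: [564.7, -64.7, 86.8]
ee_rot: [0.686, -0.171, 0.686, 0.171]
force: [0.4, 1.3, 0.0]
grip_width: 0.001
```

>>> carry_out(targets=[{"x": 0, "y": 0, "z": -0.001, "ax": 0, "ay": 0, "az": 0, "hand": -1}, {"x": 0, "y": 0, "z": -0.002, "ax": 0, "ay": 0, "az": 0, "hand": -1}, {"x": 0, "y": 0, "z": -0.003, "ax": 0, "ay": 0, "az": 0, "hand": -1}, {"x": 0, "y": 0, "z": -0.003, "ax": 0, "ay": 0, "az": 0, "hand": -1}])

```text
time_s: 2.95
eef_pos: [564.8, -65.2, 83.4]
ee_rot: [0.686, -0.171, 0.686, 0.171]
force: [0.2, 0.2, 1.1]
grip_width: 0.0
```

>>> carry_out(targets=[{"x": 0, "y": 0, "z": -0.001, "ax": 0, "ay": 0, "az": 0, "hand": -1}, {"x": 0, "y": 0, "z": -0.001, "ax": 0, "ay": 0, "az": 0, "hand": -1}, {"x": 0, "y": 0, "z": -0.001, "ax": 0, "ay": 0, "az": 0, "hand": -1}])

```text
time_s: 3.32
eef_pos: [564.7, -65.2, 82.3]
ee_rot: [0.686, -0.171, 0.686, 0.171]
force: [-0.1, -0.2, 0.1]
grip_width: -0.001
```

>>> carry_out(targets=[{"x": 0, "y": 0, "z": -0.0005, "ax": 0, "ay": 0, "az": 0, "hand": -1}, {"x": 0, "y": 0, "z": -0.0005, "ax": 0, "ay": 0, "az": 0, "hand": -1}, {"x": 0, "y": 0, "z": -0.0005, "ax": 0, "ay": 0, "az": 0, "hand": -1}])

```text
time_s: 3.7
eef_pos: [564.9, -65.2, 82.0]
ee_rot: [0.686, -0.171, 0.686, 0.171]
force: [-0.1, -0.3, 2.7]
grip_width: 0.005
```

>>> carry_out(targets=[{"x": 0, "y": 0, "z": -0.0005, "ax": 0, "ay": 0, "az": 0, "hand": -1}, {"x": 0, "y": 0, "z": -0.0005, "ax": 0, "ay": 0, "az": 0, "hand": -1}, {"x": 0, "y": 0, "z": -0.0005, "ax": 0, "ay": 0, "az": 0, "hand": -1}])

```text
time_s: 4.08
eef_pos: [565.1, -65.1, 81.9]
ee_rot: [0.687, -0.171, 0.686, 0.171]
force: [-1.2, 1.1, 5.8]
grip_width: -0.004
```

>>> carry_out(targets=[{"x": -0.0018, "y": -0.0009, "z": 0, "ax": 0, "ay": 0, "az": 0, "hand": -1}, {"x": -0.0035, "y": -0.0019, "z": 0, "ax": 0, "ay": 0, "az": 0, "hand": -1}, {"x": -0.0053, "y": -0.0028, "z": 0, "ax": 0, "ay": 0, "az": 0, "hand": -1}])

```text
time_s: 4.45
eef_pos: [560.0, -67.8, 82.0]
ee_rot: [0.687, -0.171, 0.685, 0.171]
force: [2.0, 2.9, 5.4]
grip_width: 0.002
```

>>> carry_out(targets=[{"x": -0.0018, "y": -0.0009, "z": 0, "ax": 0, "ay": 0, "az": 0, "hand": -1}, {"x": -0.0035, "y": -0.0019, "z": 0, "ax": 0, "ay": 0, "az": 0, "hand": -1}, {"x": -0.0053, "y": -0.0028, "z": 0, "ax": 0, "ay": 0, "az": 0, "hand": -1}, {"x": -0.0071, "y": -0.0038, "z": 0, "ax": 0, "ay": 0, "az": 0, "hand": -1}])

```text
time_s: 4.95
eef_pos: [552.5, -71.9, 81.9]
ee_rot: [0.686, -0.171, 0.686, 0.171]
force: [-2.0, 0.6, 6.6]
grip_width: 0.005
```

>>> carry_out(targets=[{"x": -0.0018, "y": -0.0009, "z": 0, "ax": 0, "ay": 0, "az": 0, "hand": -1}, {"x": -0.0035, "y": -0.0019, "z": 0, "ax": 0, "ay": 0, "az": 0, "hand": -1}, {"x": -0.0053, "y": -0.0028, "z": 0, "ax": 0, "ay": 0, "az": 0, "hand": -1}, {"x": -0.0053, "y": -0.0028, "z": 0, "ax": 0, "ay": 0, "az": 0, "hand": -1}])

```text
time_s: 5.45
eef_pos: [547.2, -74.7, 81.6]
ee_rot: [0.686, -0.171, 0.686, 0.171]
force: [0.4, -0.1, 4.9]
grip_width: -0.004
```

>>> carry_out(targets=[{"x": 0, "y": 0, "z": 0.01, "ax": 0, "ay": 0, "az": 0, "hand": -1}, {"x": 0.009, "y": 0.004, "z": 0.05, "ax": 0, "ay": 0, "az": 0, "hand": -1}, {"x": 0.018, "y": 0.009, "z": 0.068, "ax": 0, "ay": 0, "az": 0, "hand": -1}, {"x": 0.018, "y": 0.009, "z": 0.068, "ax": 0, "ay": 0, "az": 0, "hand": -1}])

```text
time_s: 5.95
eef_pos: [565.6, -65.5, 150.4]
ee_rot: [0.687, -0.172, 0.685, 0.171]
force: [0.2, -0.3, -0.9]
grip_width: -0.0
```

```bash
python3 look.py w3
```

```text
5.95 [565.64806098 -65.49642438 150.37075716] [-0.32  0.48  1.47 -0.    1.19 -2.38] [ 0.150747   -0.25850962 -0.92113732] [[0.002, -0.47, 0.883], [-0.001, 0.883, 0.47], [-1.0, -0.002, 0.002]] -1.2775269477261092e-05
key [380. 122.]
wtop [381. 278.]
line30 [380. 311.]
post1 [425. 273.]
post2 [335. 273.]
c1 [481.  85.]
c2 [279.  85.]
tcp [377. 359.]
```

View pics/w3.png

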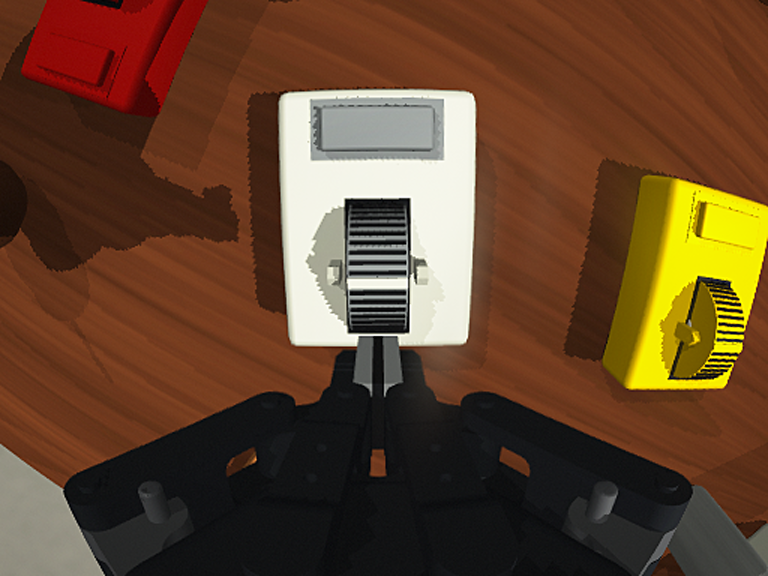

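The white line now sits at (378,284), between the posts at (335,271) and (420,271). That is one click (about 31 px) from where it was, and it matches zero with the same +4 to +6 px bias as before. The key is at (377,128) and the unit has not moved. Next I'll press the key.

>>> carry_out(targets=[{"x": -0.039, "y": -0.019, "z": 0, "ax": 0, "ay": 0, "az": 0, "hand": -1}, {"x": -0.077, "y": -0.038, "z": -0.01, "ax": 0, "ay": 0, "az": 0, "hand": -1}, {"x": -0.077, "y": -0.038, "z": -0.05, "ax": 0, "ay": 0, "az": 0, "hand": -1}, {"x": -0.077, "y": -0.038, "z": -0.086, "ax": 0, "ay": 0, "az": 0, "hand": -1}, {"x": -0.077, "y": -0.038, "z": -0.086, "ax": 0, "ay": 0, "az": 0, "hand": -1}])

```text
time_s: 6.62
eef_pos: [486.0, -103.0, 60.9]
ee_rot: [0.684, -0.169, 0.688, 0.172]
force: [0.4, 0.7, 0.5]
grip_width: -0.0
```

>>> carry_out(targets=[{"x": 0, "y": 0, "z": -0.002, "ax": 0, "ay": 0, "az": 0, "hand": -1}, {"x": 0, "y": 0, "z": -0.004, "ax": 0, "ay": 0, "az": 0, "hand": -1}, {"x": 0, "y": 0, "z": -0.006, "ax": 0, "ay": 0, "az": 0, "hand": -1}, {"x": 0, "y": 0, "z": -0.007, "ax": 0, "ay": 0, "az": 0, "hand": -1}, {"x": 0, "y": 0, "z": -0.008, "ax": 0, "ay": 0, "az": 0, "hand": -1}])

```text
time_s: 7.25
eef_pos: [488.3, -103.7, 55.6]
ee_rot: [0.686, -0.171, 0.686, 0.171]
force: [1.0, 0.7, 3.2]
grip_width: 0.002
```

>>> carry_out(targets=[{"x": 0, "y": 0, "z": -0.001, "ax": 0, "ay": 0, "az": 0, "hand": -1}, {"x": 0, "y": 0, "z": -0.002, "ax": 0, "ay": 0, "az": 0, "hand": -1}, {"x": 0, "y": 0, "z": -0.002, "ax": 0, "ay": 0, "az": 0, "hand": -1}])

```text
time_s: 7.62
eef_pos: [488.3, -103.7, 53.4]
ee_rot: [0.686, -0.171, 0.686, 0.171]
force: [1.8, 0.3, 4.5]
grip_width: 0.001
```

>>> carry_out(targets=[{"x": 0, "y": 0, "z": -0.001, "ax": 0, "ay": 0, "az": 0, "hand": -1}, {"x": 0, "y": 0, "z": -0.001, "ax": 0, "ay": 0, "az": 0, "hand": -1}])

```text
time_s: 7.88
eef_pos: [488.3, -103.7, 52.9]
ee_rot: [0.686, -0.171, 0.686, 0.171]
force: [0.4, 0.8, 10.3]
grip_width: -0.002
```

It bottomed out: z is 52.9 mm at 10 N, against 53 mm expected. I'll hold briefly, lift straight up and look.

>>> carry_out(targets=[{"x": 0, "y": 0, "z": 0, "ax": 0, "ay": 0, "az": 0, "hand": -1}, {"x": 0, "y": 0, "z": 0, "ax": 0, "ay": 0, "az": 0, "hand": -1}, {"x": 0, "y": 0, "z": 0.02, "ax": 0, "ay": 0, "az": 0, "hand": -1}, {"x": 0, "y": 0, "z": 0.07, "ax": 0, "ay": 0, "az": 0, "hand": -1}, {"x": 0, "y": 0, "z": 0.1, "ax": 0, "ay": 0, "az": 0, "hand": -1}])

```text
time_s: 8.5
eef_pos: [487.8, -103.6, 153.8]
ee_rot: [0.686, -0.171, 0.686, 0.171]
force: [-0.6, 0.2, -0.5]
grip_width: -0.002
```

>>> carry_out(targets=[{"x": 0.039, "y": 0.019, "z": 0, "ax": 0, "ay": 0, "az": 0, "hand": -1}, {"x": 0.077, "y": 0.038, "z": 0, "ax": 0, "ay": 0, "az": 0, "hand": -1}, {"x": 0.077, "y": 0.038, "z": 0, "ax": 0, "ay": 0, "az": 0, "hand": -1}, {"x": 0.077, "y": 0.038, "z": 0, "ax": 0, "ay": 0, "az": 0, "hand": -1}])

```text
time_s: 9.0
eef_pos: [564.2, -65.6, 151.5]
ee_rot: [0.685, -0.171, 0.687, 0.171]
force: [0.2, -0.4, -0.2]
grip_width: 0.001
```

```bash
python3 look.py w4
```

```text
9.0 [564.17098087 -65.5955321  151.52964817] [-0.32  0.48  1.47 -0.    1.19 -2.38] [ 0.19008693 -0.4146418  -0.21812475] [[-0.002, -0.469, 0.883], [0.0, 0.883, 0.469], [-1.0, 0.001, -0.002]] 0.0011735465990898805
key [378. 125.]
wtop [379. 280.]
line30 [379. 313.]
post1 [423. 275.]
post2 [334. 276.]
c1 [479.  89.]
c2 [278.  89.]
tcp [377. 359.]
```

View pics/w4.png

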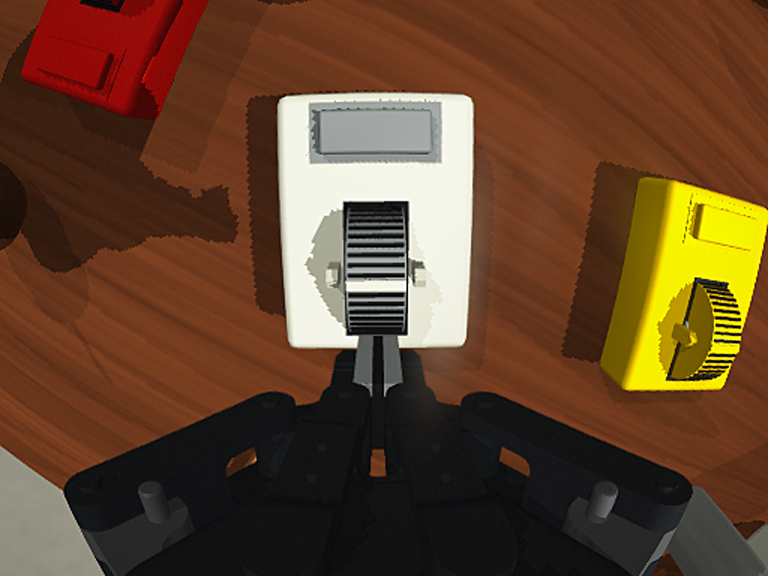

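The picture matches the previous one: line at (376,286), posts at (334,273) and (419,273), and the key up at (376,131).

```bash
python3 -c "
from rig import finish_job
print(finish_job())"
```

```text
the job is handed in; nothing more can be done
None
```

I rolled the wheel one click towards the key, then pressed the key fully down and let it back up. I handed the job in at about 9 s of the 58 s allowed.

- **Wheel:** I pressed the rim with the closed fingertips at about 6 N and moved them about 20 mm towards the key. The white line moved about 31 px in the wrist view, where one click should be about 33 px, and it stayed there after the key press.
- **Key:** it bottomed out at z = 52.9 mm under 10 N, against 53 mm expected. The last picture shows it in the same place as before the press, but I did not measure its height.
- **Controller and robot:** the last wrist view shows the controller level, with no shift I could see. The arm was clear of everything, with residual force under 0.5 N.

**Disagreements:**
- **White line position:** it appeared 6 px further from the key than I predicted for zero. It was also off by 4 px before the roll, so I took this as a bias in my controller position of about 2 to 3 mm. Zero is the only detent that fits.
- **Controller size:** the top face measured 145 mm long in the overhead view instead of 150 mm.
- **Key height:** it came out at 54 mm from two views, against the stated 58 mm.

I did not take another picture of the flask, gourd, tray or car key at the end. The arm's path stayed well away from them.

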